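# Back the screw carousel up one notch

## Robot

A 7-joint arm with a two-finger parallel gripper is mounted at the origin on the work surface. World frame = base frame: x ahead of the robot, y to its left, z up, the work surface at z = 0. Lengths are in mm, angles in degrees, forces in N, time in s.
With the tool pointing down it reaches from about 400 to 850 mm from the base axis. Payload 4.4 kg.
Tool frame: the origin (TCP) lies between the finger pads; the fingertips stand 22 mm ahead of it and the grasp point (between the pads) lies 3 mm ahead of it; z points along the fingers, y is the line along which they close (so a half turn about z gives the same grasp; the last joint's range is limited). The gripper opens to 94 mm and grips with 3 to 60 N. Pads are 16 mm wide; open, the fingers measure 119 mm over their backs; the gripper's body (75 mm by 177 mm) begins 78 mm behind the grasp point.
Start: joints at [67.334, 36.005, 2.206, 86.941, -1.547, 57.084, -1.146], TCP at [210.533, -614.975, 227.478] pointing down, gripper open.
Joint ranges: [-175.42, 175.42], [-21.48, 121.26], [-71.46, 75.88], [10.55, 141.38], [-63.04, 243.04], [13.31, 113.54], [-168.57, 168.57]. Speed limits (degrees/s): [147.25, 147.25, 180, 180, 180, 180, 180].

## Interface

Orientations are given as [roll, pitch, yaw] about the fixed x, y, z axes, in that order (R = Rz(yaw) Ry(pitch) Rx(roll)).
In Python, from rig import telemetry, get_image, arm gives the robot as it stands.
- The arm moves only by the tool step_arm, never from a script. Its argument "motion" is a list of rows, each a list of 4 numbers: the shift along the tool's x, y, z in mm, then the turn about the tool's z in rad. In form: [[x, y, z, turn], ...]. A call has 1 to 20 rows; each row shifts and turns the commanded pose from where the row before left it, along the tool's axes as they then stand; what a row does not reach is not made up. A row lasts 1/10 s, in which the tool goes at most 50 mm and 8.59 degrees, less where a joint would pass 70% of its speed; a pose out of reach is approached as far as the arm can. A call with a gripper value outside its range is refused whole. "gripper" is the finger opening in mm, from 0 to 94, set as the call begins (left out, the last holds). The fingers move at their own pace and stop on an object; "force" is the grip in N (left out, the last holds). Time passes only in rows, so rows that do not move let the fingers close. It gives the time, the measured TCP pose, the force, the opening and the grip force at its end, in the units of the state.
- telemetry.observe(): the state, without advancing time (a new reading comes with each control period).
- get_image(name): name is "scene" or "top"; returns a dict with "color" (400x640x3 uint8, blue, green, red), "z_map" (400x640 float32, mm along the optical axis (not along the pixel's ray), 0 where there is no reading), "fx", "fy", "cx", "cy" (pixels), "extrinsics" (4x4, takes a point from world to camera coordinates). Camera axes: x right, y up, looking along -z (the intrinsics and any distortion apply to the point x, -y, -z); pixel columns grow to the right and rows downward; lengths in mm; the calibration is good to about 2 mm. A picture is of the moment at which its call begins.
- arm.close_job(): hands the job in; it is judged then, once.
The state is a dict: "t": time; "joint_positions": joint angles; "qd": joint speeds; "effort": joint torques, N m; "eef_pos": TCP position; "tcp_rot": TCP orientation; "force": force on the tool from outside, world axes, zero at the start; "torque": the same for the moment, N m; "gripper_width": finger opening in mm; "finger_force": force on a finger pad.
Only numpy, scipy, OpenCV 4.12 (cv2) and the standard library are available. Lean on these libraries where they do the work, as an engineer would, in place of code of your own. Each camera call takes 0.05 s, during which the arm holds its last target. There are 200 camera calls.

## Task

The screw carousel on the repair bench was clicked on one pocket too far. With a fingertip, swing its red ratchet pawl up and back by the cross-bar on its lever until it stays open, push the carousel back one notch by one of its yellow posts (one pocket clockwise seen from above, not on to a second), then tip the pawl over again so that it drops fully down into the notch. Work gently, grip and lift nothing, and leave the stand and the other things on the bench where they are.

Things in the scene. Friction and masses are not known exactly. Their poses are not given: they have to be found in the camera images.
- stand: Grey steel base plate, 2.5 kg, 230 x 320 x 10 mm, loose on the bench, carrying wheel and pawl (their places follow from its pose). Origin: on the bench under the wheel's upright axis; z up; +y points from that axis to the pawl; the plate spans y = -115 to +205 mm.
- carousel (a joint): Turn of the carousel about the stand's z axis (rad): positive is forward, counter-clockwise from above; negative is backward. 8 notches, 0.785 rad apart; it starts in the notch near 0, one back is -0.785. With the pawl down it has 0.08 rad of play backward. The pawl drops home within about 0.07 rad of a notch. About 0.7 N at a post turns it; it stays where left.
- hub_top (a point): Top of the hub (radius 22 mm) on the wheel axis, 58 mm above the bench. The carousel is a black disc of radius 106 mm with 8 pockets (blue walls up to 42 mm above the bench) and steel ratchet teeth round the rim (radius 87 to 106 mm, up to 36 mm above the bench).
- post_top (a point): Top of one of the carousel's 8 upright yellow posts: 10 mm thick, tops 75 mm above the bench, centres 75 mm from the wheel axis, 45 degrees apart. At carousel 0 this one stands at 202.5 degrees from the stand's +x axis (counter-clockwise); the posts turn with the carousel.
- pawl (a joint): Swing of the red pawl (rad) about a level pin along the stand's x at x = 0, y = +140, z = 50 mm. 0: down, its 10 mm wide nose (y = +100 mm) in a notch. 0.96: swung up and outward (to the stand's +y) against its stop. It flips over by its weight: let go beyond about 0.75 it falls open and stays, below about 0.45 it drops down. About 0.5 N at the cross-bar moves it.
- pawl_bar (a point): Middle of the red cross-bar (14 mm thick, 40 mm long, along the stand's x) at the end of the pawl's lever, 85 mm from the pin. At pawl 0 the lever leans 25 degrees towards the wheel: bar at stand y = +104 mm, 127 mm above the bench. At pawl 0.96 it leans 30 degrees outward: y = +182 mm, 124 mm above the bench. Tipped by pushing the bar sideways along the stand's y.
- flux_bottle: Bystander: small flux bottle with white cap, 36 mm diameter, 75 mm tall, origin at the centre of its underside.
- screw_jar: Bystander: amber screw jar with steel lid, 48 mm diameter, 50 mm tall, origin at the centre of its underside.
- part_box: Bystander: small cardboard box 55 x 45 x 35 mm, origin at the centre of its underside.
- screwdriver: Bystander: screwdriver with yellow handle, 170 mm long, lying along its own x axis.

How it is judged:
By the outcome, as a careful person would: the job done as asked, in the order asked, and still so for the second after the job is handed in, with the robot touching nothing.
It also fails if it takes over 54 s, if anything falls off the work surface, if the arm or the gripper's body presses on something with over 40 N, if the wrist force passes 120 N, or if a joint passes its speed limit or range.

## Working session

There is one attempt and no reset: what is moved stays moved. The work goes in short steps, Python scripts to look and compute and a tool call to move; the robot and the scene stay as the last step left them, time stands still between calls to the robot, and variables do not carry over. Pictures are saved under pics/ and viewed, at most 10 in all, crops included, and the job is handed in when it is done.

Besides the shell and the picture viewer there is one more tool, called after ">>>" as a command line: name --pt "numbers of a row" for each row, then --argument value for the rest. step_arm: Moves the arm, as the interface text tells. Its arguments: {"type":"object","properties":{"motion":{"type":"array","items":{"type":"array","items":{"type":"number"}}},"gripper":{"type":"number"},"force":{"type":"number"}},"required":["motion"]}

```bash
mkdir -p pics
cat > h.py <<'E'
import numpy as np, cv2
from rig import telemetry, get_image, arm
def pts(im):
    z=im["z_map"]; v,u=np.mgrid[0:z.shape[0],0:z.shape[1]]
    c=np.stack([(u-im["cx"])/im["fx"]*z,-(v-im["cy"])/im["fy"]*z,-z],-1)
    E=np.array(im["extrinsics"]); return (c-E[:3,3])@E[:3,:3]
E
python3 - <<'E'
from h import *
s=telemetry.observe(); print(s["t"],s["eef_pos"],s["tcp_rot"])
for n in("scene","top"):
    im=get_image(n); cv2.imwrite(f"pics/{n}0.png",im["color"]); print(n,[k for k in im],im["fx"],np.round(im["extrinsics"],3).tolist())
    P=pts(im); hsv=cv2.cvtColor(im["color"],cv2.COLOR_BGR2HSV); H,S,V=cv2.split(hsv); ok=im["z_map"]>0
    for nm,m in(("red",((H<8)|(H>172))&(S>150)&(V>80)),("yel",(H>20)&(H<35)&(S>130)&(V>100))):
        k,l,st,ce=cv2.connectedComponentsWithStats((m).astype(np.uint8))
        for i in range(1,k):
            if st[i,4]>15:
                q=P[(l==i)&ok]; print(nm,st[i].tolist(),np.round(ce[i]).tolist(), np.round(np.median(q,0)).tolist() if len(q) else None, np.round(q[:,2].max()) if len(q) else None)
E
```

```text
0.0 [ 210.33804696 -614.35940154  226.58032196] [-1.79892113e+02  6.20050120e-04  1.88986235e+01]
scene ['color', 'z_map', 'fx', 'fy', 'cx', 'cy', 'extrinsics'] 420.4297652599038 [[-0.037, 0.999, -0.007, 78.64], [-0.876, -0.029, 0.481, 499.405], [0.48, 0.024, 0.877, -1113.9], [0.0, 0.0, 0.0, 1.0]]
red [378, 176, 27, 42, 428] [391.0, 199.0] [606.0, 61.0, 86.0] 135.0
red [634, 269, 6, 6, 18] [637.0, 271.0] [693.0, 514.0, 9.0] 12.0
yel [272, 115, 30, 32, 377] [288.0, 130.0] [398.0, -141.0, 22.0] 28.0
yel [334, 145, 4, 18, 40] [336.0, 152.0] [482.0, -35.0, 63.0] 76.0
yel [306, 154, 5, 12, 37] [309.0, 159.0] [503.0, -88.0, 63.0] 74.0
yel [361, 155, 4, 18, 41] [363.0, 162.0] [505.0, 17.0, 61.0] 75.0
yel [292, 176, 6, 18, 55] [295.0, 184.0] [557.0, -111.0, 59.0] 75.0
yel [371, 179, 7, 14, 49] [374.0, 185.0] [557.0, 38.0, 64.0] 75.0
yel [302, 201, 6, 15, 47] [305.0, 207.0] [610.0, -89.0, 69.0] 75.0
yel [361, 203, 5, 6, 25] [363.0, 205.0] [609.0, 15.0, 73.0] 76.0
yel [331, 213, 5, 12, 43] [333.0, 218.0] [632.0, -36.0, 70.0] 75.0
yel [603, 321, 30, 46, 540] [617.0, 344.0] [827.0, 428.0, 30.0] 
[... 202 characters left out ...]
0.0] 35.0
top ['color', 'z_map', 'fx', 'fy', 'cx', 'cy', 'extrinsics'] 400.81736670941234 [[-0.021, -0.999, -0.025, -20.547], [0.998, -0.022, 0.067, -624.426], [-0.067, -0.024, 0.997, -936.358], [0.0, 0.0, 0.0, 1.0]]
red [267, 204, 19, 16, 106] [277.0, 212.0] [600.0, 55.0, 133.0] 136.0
yel [167, 101, 10, 28, 179] [172.0, 114.0] [847.0, 320.0, 32.0] 36.0
yel [152, 104, 11, 28, 182] [157.0, 117.0] [839.0, 356.0, 32.0] 38.0
yel [137, 107, 11, 28, 182] [142.0, 120.0] [833.0, 393.0, 31.0] 37.0
yel [122, 111, 11, 28, 178] [127.0, 124.0] [827.0, 429.0, 32.0] 36.0
yel [358, 284, 19, 29, 70] [367.0, 297.0] [400.0, -139.0, 22.0] 26.0
yel [363, 286, 18, 30, 60] [372.0, 302.0] [388.0, -149.0, 24.0] 29.0
```

View pics/scene0.png

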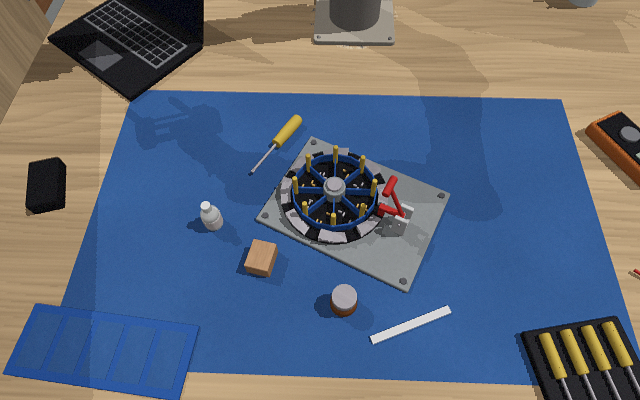

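View pics/top0.png

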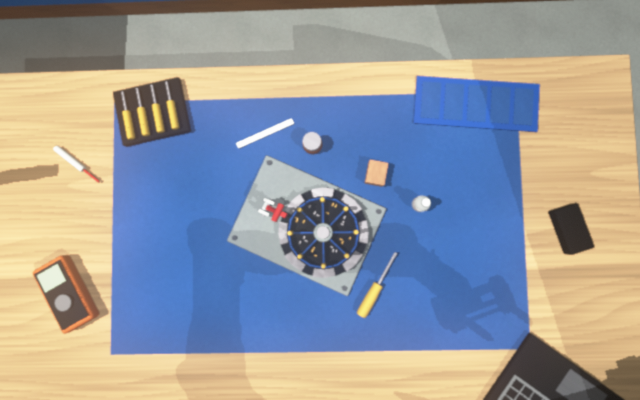

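Run:
```python
from h import *
A=[]
for n in("scene","top"):
    im=get_image(n);P=pts(im); hsv=cv2.cvtColor(im["color"],cv2.COLOR_BGR2HSV); H,S,V=cv2.split(hsv); ok=im["z_map"]>0
    red=((H<8)|(H>172))&(S>130)&(V>60)&ok&(P[...,2]<150)&(P[...,1]<200)
    q=P[red]; b=q[(q[:,2]>115)]; 
    c=b[:,:2].mean(0); u,s,vt=np.linalg.svd(b[:,:2]-c); t=(b[:,:2]-c)@vt[0]
    print(n,"bar",b.mean(0).round(1),"rng",b.min(0).round(),b.max(0).round(),"axis",vt[0].round(3),t.min().round(),t.max().round())
    # posts tops
    yel=(H>20)&(H<35)&(S>100)&(V>80)&ok&(P[...,2]>60)&(P[...,2]<85)&(P[...,0]<700)
    k,l,st,ce=cv2.connectedComponentsWithStats(yel.astype(np.uint8))
    for i in range(1,k):
        p=P[l==i]; print(n,st[i,4],p.mean(0).round(1),p[:,2].max().round())
        if st[i,4]>=6:A.append(np.r_[p.mean(0)[:2]])
    # plate: z 6..14
    m=(P[...,2]>5)&(P[...,2]<16)&ok&(P[...,0]>380)&(P[...,0]<760)&(P[...,1]>-230)&(P[...,1]<250)&(S<70)
    k,l,st,ce=cv2.connectedComponentsWithStats(m.astype(np.uint8)); 
    q=P[m][:,:2].astype(np.float32); print(n,"plate",len(q),cv2.minAreaRect(q), q.min(0),q.max(0))
A=np.array(A); M=np.c_[2*A,np.ones(len(A))]; x=np.linalg.lstsq(M,(A**2).sum(1),rcond=None)[0]; print("c",x[:2],np.sqrt(x[2]+x[0]**2+x[1]**2))
for a in A: print(np.degrees(np.arctan2(*(a-x[:2])[::-1])).round(1),np.hypot(*(a-x[:2])).round(1))
```

```text
scene bar [602.2  55.8 130.2] rng [582.  43. 115.] [619.  70. 135.] axis [ 0.895 -0.447] -23.0 18.0
scene 33 [481.7 -37.6  69.1] 76.0
scene 32 [502.9 -89.9  68.9] 76.0
scene 31 [503.8  15.   69.4] 75.0
scene 35 [ 556.  -112.4   69.9] 75.0
scene 35 [556.9  36.6  69.4] 75.0
scene 35 [609.2 -90.7  70.1] 76.0
scene 38 [609.3  14.7  69.8] 77.0
scene 33 [631.2 -38.   70.8] 75.0
scene plate 7916 ((602.9147338867188, -46.404754638671875), (385.0091857910156, 328.1377258300781), 65.00052642822266) [ 387.55197 -209.99911] [744.0902  193.21094]
top bar [599.   54.5 132.8] rng [582.  44. 116.] [616.  66. 138.] axis [-0.891  0.454] -18.0 19.0
top 14 [628.2 -39.7  74.2] 77.0
top 14 [606.3 -91.8  74.2] 77.0
top 11 [606.5  12.5  74.4] 80.0
top 14 [554.6  34.7  74.4] 77.0
top 14 [ 553.5 -113.4   74.4] 78.0
top 15 [501.7 -91.3  72.5] 77.0
top 15 [502.1  13.6  75. ] 78.0
top 11 [479.8 -38.3  74.6] 77.0
top plate 6021 ((601.1090698242188, -47.52061462402344), (384.97686767578125, 324.0900573730469), 64.59182739257812) [ 384.8435  -211.15237] [757.58093 190.8862 ]
c [555.25185125 -38.59786442] 74.34855524018401
179.2 73.6
-135.6 73.3
133.8 74.3
-89.4 73.8
88.7 75.3
-44.0 75.0
44.6 76.0
0.4 75.9
-0.9 73.0
-46.2 73.7
44.9 72.4
90.5 73.3
-91.4 74.9
-135.5 75.1
135.5 74.5
179.8 75.4
```

The stand is seen at scene pixel (350,210), with the pawl down and its red bar at about (391,185). All bystanders are clear of it. The wheel axis is at about (555,-38.5) and the bar at about (600.5,55). I'll refine the stand's yaw once from the plate edges.

```bash
cat >> h.py <<'E'
def plate(im):
    P=pts(im); S=cv2.cvtColor(im["color"],cv2.COLOR_BGR2HSV)[...,1]; d=np.hypot(P[...,0]-600,P[...,1]+0)
    m=((S<110)|(P[...,2]>25))&(P[...,2]>4)&(im["z_map"]>0)&(d<260)
    m=cv2.morphologyEx(m.astype(np.uint8),cv2.MORPH_OPEN,np.ones((3,3)))
    k,l,st,ce=cv2.connectedComponentsWithStats(m); i=1+np.argmax(st[1:,4])
    q=P[(l==i)&(P[...,2]<17)][:,:2].astype(np.float32)
    (c,w,a)=cv2.minAreaRect(q); 
    if w[0]<w[1]: a-=90
    a%=180
    return np.round(c,1),np.round(w,1),round(a,2), np.round(np.array(c)-45*np.array([np.cos(np.radians(a)),np.sin(np.radians(a))]),1)
def posts(im,cx,cy):
    P=pts(im);H,S,V=cv2.split(cv2.cvtColor(im["color"],cv2.COLOR_BGR2HSV))
    y=(H>20)&(H<35)&(S>100)&(V>80)&(P[...,2]>60)&(P[...,2]<85)&(abs(np.hypot(P[...,0]-cx,P[...,1]-cy)-75)<12)
    k,l,st,ce=cv2.connectedComponentsWithStats(y.astype(np.uint8)); A=np.array([P[l==i].mean(0)[:2] for i in range(1,k) if st[i,4]>5])
    c=np.linalg.lstsq(np.c_[2*A,np.ones(len(A))],(A**2).sum(1),rcond=None)[0][:2]; d=A-(c if len(A)>6 else [cx,cy])
    th=np.degrees(np.arctan2(d[:,1],d[:,0])); o=np.degrees(np.angle(np.exp(8j*np.radians(th)).mean()))/8
    return len(A),c.round(1),round(o,2)
def bar(im):
    P=pts(im);H,S,V=cv2.split(cv2.cvtColor(im["color"],cv2.COLOR_BGR2HSV))
    b=P[((H<8)|(H>172))&(S>130)&(V>60)&(im["z_map"]>0)&(P[...,2]>112)&(P[...,2]<160)&(abs(P[...,1]-60)<150)]
    return (len(b),)+(tuple(x.round(1) for x in(b.mean(0),b.min(0),b.max(0))) if len(b) else ())
E
python3 - <<'E'
from h import *
for n in("scene","top"):
    im=get_image(n); print(n,plate(im),posts(im,555,-38.5),bar(im))
E
```

```text
scene (array([573.7,   2.8]), array([319.9, 231.3]), 64.61, array([554.4, -37.9])) (8, array([556.4, -37.9]), np.float64(-0.26)) (182, array([602.3,  56.1, 129.6]), array([581.6,  43.2, 112.4]), array([620.1,  69.7, 135. ]))
top (array([573.2,   1.2]), array([322.7, 231.3]), 64.77, array([554.1, -39.5])) (8, array([553.8, -39.4]), np.float64(-0.4)) (99, array([599. ,  54.5, 133. ]), array([581.8,  44. , 118. ]), array([615.4,  66. , 137.4]))
```

>>> step_arm --pt "0 0 0 -0.14" --pt "0 0 0 -0.14" --pt "0 0 0 -0.14" --pt "0 0 0 -0.14" --pt "0 0 0 -0.14" --pt "0 0 0 -0.09" --gripper 0

```text
t: 0.9
eef_pos: [210.4, -614.9, 227.4]
tcp_rot: [-180.0, -0.0, 64.4]
force: [0.0, -0.0, 0.4]
gripper_width: 49.4
finger_force: 0.0
```

>>> step_arm --pt "20 3 0 0" --pt "37 3 0 0" --pt "38 3 0 0" --pt "38 3 0 0" --pt "38 3 0 0" --pt "38 3 0 0" --pt "38 3 0 0" --pt "38 3 0 0" --pt "38 3 0 0" --pt "38 3 0 0" --pt "38 3 0 0" --pt "38 3 0 0" --pt "38 3 0 0" --pt "38 3 0 0" --pt "38 3 0 0" --pt "38 3 0 0" --pt "38 3 0 0" --pt "38 3 0 0" --pt "38 3 0 0" --pt "38 3 0 0"

```text
t: 2.9
eef_pos: [588.2, 27.1, 227.5]
tcp_rot: [180.0, 0.0, 64.2]
force: [0.3, 0.4, -0.4]
gripper_width: 0.5
finger_force: 0.0
```

>>> step_arm --pt "20 1 0 0" --pt "18 0 0 0" --pt "0 0 0 0" --pt "0 0 0 0"

```text
t: 3.3
eef_pos: [604.6, 58.5, 227.3]
tcp_rot: [-180.0, 0.1, 64.1]
force: [0.3, 0.3, -0.0]
gripper_width: 0.2
finger_force: 0.0
```

>>> step_arm --pt "-18 -2 0 0" --pt "-18 -2 0 0" --pt "0 0 0 0" --pt "0 0 20 0" --pt "0 0 22 0" --pt "0 0 22 0" --pt "0 0 16 0" --pt "0 0 6 0" --pt "0 0 0 0" --pt "0 0 0 0"

```text
t: 4.3
eef_pos: [586.3, 28.8, 142.3]
tcp_rot: [179.9, -0.0, 64.1]
force: [0.2, 0.7, -0.0]
gripper_width: 0.3
finger_force: 0.0
```

Run:
```python
from h import *
im=get_image("scene"); c=im["color"][110:300,230:470]; cv2.imwrite("pics/a1.png",cv2.resize(c,None,fx=3,fy=3)); print(bar(im))
```

```text
(178, array([602.5,  55.9, 129.8]), array([582.1,  43.1, 112.1]), array([619.7,  69.7, 135.4]))
```

View pics/a1.png

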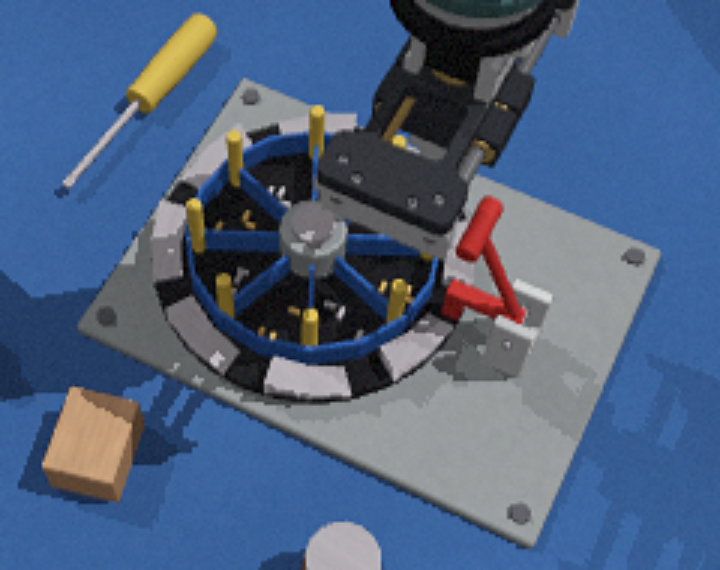

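The finger block is at crop pixel (380,210), on the wheel side of the bar at (480,228), and lines up with it. I'll push outward in small steps.

>>> step_arm --pt "5 0 0 0" --pt "5 0 0 0" --pt "4 0 0 0" --pt "4 0 0 0" --pt "4 0 0 0" --pt "4 0 0 0" --pt "4 0 0 0" --pt "4 0 0 0" --pt "4 0 0 0" --pt "4 0 0 0" --pt "4 0 0 0" --pt "4 0 0 0" --pt "4 0 0 0" --pt "4 0 0 0" --pt "4 0 0 0" --pt "3 0 0 0" --pt "3 0 0 0" --pt "2 0 0 0" --pt "0 0 0 0"

```text
t: 6.25
eef_pos: [616.3, 92.2, 141.5]
tcp_rot: [180.0, -0.0, 64.2]
force: [0.7, 0.3, 1.0]
gripper_width: 0.8
finger_force: 0.0
```

Run:
```python
from h import *
for n in("scene","top"):
    im=get_image(n); print(bar(im),plate(im)[2:])
    if n=="scene": cv2.imwrite("pics/a2.png",cv2.resize(im["color"][110:300,230:470],None,fx=3,fy=3))
```

```text
(154, array([635.4, 127.1, 127.4]), array([615.4, 115.5, 119. ]), array([652.8, 140.6, 132.8])) (64.61, array([554.9, -38. ]))
(0,) (64.9, array([556.3, -35.1]))
```

View pics/a2.png

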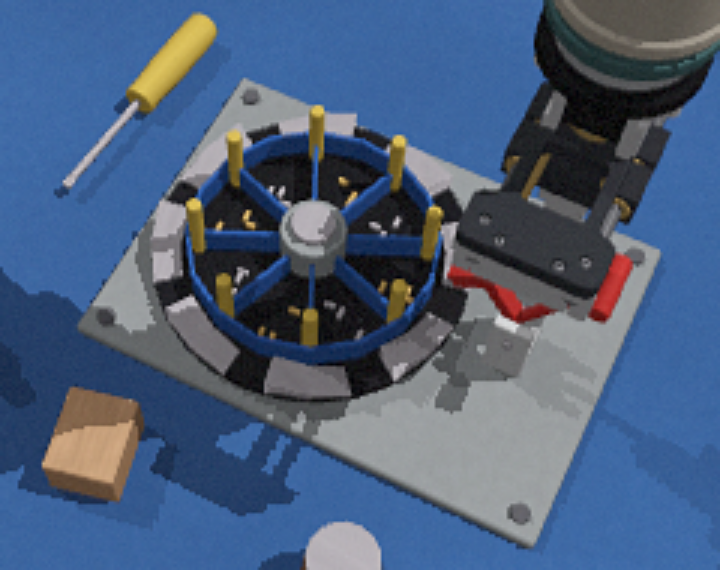

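The pawl is fully open: the bar is at about (635,127), which is stand y ≈ 183, and there is a gap to the finger. Next I'll go behind the post at world angle 0°.

>>> step_arm --pt "-8 0 0 0" --pt "-20 0 0 0" --pt "-20 10 0 0" --pt "-20 20 0 0" --pt "-20 20 0 0" --pt "0 19 0 0" --pt "0 0 0 0" --pt "0 0 15 0" --pt "0 0 20 0" --pt "0 0 15 0" --pt "0 0 10 0" --pt "0 0 4 0" --pt "0 0 0 0" --pt "0 0 0 0"

```text
t: 7.75
eef_pos: [640.4, -17.2, 78.0]
tcp_rot: [180.0, -0.0, 64.2]
force: [-0.6, -0.8, -1.1]
gripper_width: 0.4
finger_force: 0.0
```

Run:
```python
from h import *
for n in("scene","top"):
    im=get_image(n); print(bar(im),posts(im,554.5,-38.5),plate(im)[2:])
    if n=="scene": cv2.imwrite("pics/a3.png",cv2.resize(im["color"][110:300,230:470],None,fx=3,fy=3))
```

```text
(189, array([635.1, 125.8, 127. ]), array([615.4, 113.2, 114.5]), array([652.9, 140.5, 131.9])) (5, array([555.2, -36.6]), np.float64(0.05)) (64.65, array([554.6, -38. ]))
(86, array([631.9, 125.2, 129.9]), array([615. , 114.5, 125.7]), array([649.3, 136.6, 133.4])) (2, array([369.9, 397.7]), np.float64(-0.83)) (71.94, array([556.5, -49. ]))
```

View pics/a3.png

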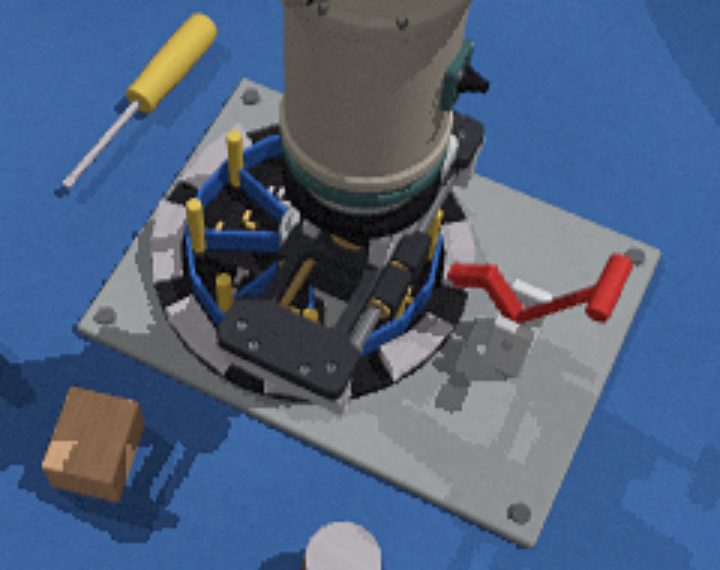

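The pawl stays open (red lever at crop (550,295)), and the finger is behind the post. I'll push most of the notch, then measure.

>>> step_arm --pt "-4 0 0 0" --pt "-4 0 0 0" --pt "-4 0 0 0" --pt "-4 0 0 0" --pt "-4 0 0 0" --pt "-4 0 0 0" --pt "-4 0 0 0" --pt "-4 0 0 0" --pt "-4 0 0 0" --pt "-4 0 0 0" --pt "-4 0 0 0" --pt "-4 0 0 0" --pt "-4 0 0 0" --pt "-3 0 0 0" --pt "-2 0 0 0" --pt "0 0 0 0" --pt "0 0 0 0"

```text
t: 9.55
eef_pos: [615.0, -69.0, 77.5]
tcp_rot: [180.0, 0.0, 64.1]
force: [-0.1, -0.2, 0.3]
gripper_width: 0.8
finger_force: 0.0
```

Run:
```python
from h import *
for n in("scene","top"):
    im=get_image(n); print(bar(im),posts(im,555.3 if n=="scene" else 553.8,-38.5),plate(im)[2:])
```

```text
(190, array([635. , 125.9, 126.9]), array([614.7, 113.4, 113.2]), array([652.9, 140.7, 131.2])) (4, array([556.7, -37.8]), np.float64(7.15)) (64.63, array([554.3, -37.8]))
(87, array([631.9, 125.1, 130.1]), array([615.2, 114.1, 125.9]), array([649.2, 136.2, 133.1])) (3, array([554. , -39.1]), np.float64(7.16)) (79.43, array([571.1, -64. ]))
```

>>> step_arm --pt "-3 0 0 0" --pt "-3 0 0 0" --pt "-3 0 0 0" --pt "-2 0 0 0" --pt "0 0 0 0" --pt "0 0 0 0" --pt "0 0 0 0"

```text
t: 10.35
eef_pos: [610.5, -78.9, 77.6]
tcp_rot: [180.0, 0.0, 64.1]
force: [0.0, -0.4, 0.9]
gripper_width: 0.6
finger_force: 0.0
```

Run:
```python
from h import *
for n in("scene","top"):
    im=get_image(n); print(bar(im)[:2],posts(im,555.3 if n=="scene" else 553.8,-38.5),plate(im)[2:])
```

```text
(191, array([635.1, 125.8, 126.9])) (4, array([556.5, -37.7]), np.float64(-1.78)) (64.63, array([554. , -37.6]))
(87, array([631.9, 125.2, 129.8])) (4, array([554. , -39.4]), np.float64(-1.81)) (155.59, array([671.6,  -7.1]))
```

>>> step_arm --pt "4 0 0 0" --pt "4 0 0 0" --pt "0 0 -20 0" --pt "0 0 -40 0" --pt "0 0 -40 0" --pt "10 0 -10 0" --pt "30 -10 0 0" --pt "40 -15 0 0" --pt "40 -15 0 0" --pt "40 -15 0 0" --pt "35 -14 0 0" --pt "24 0 0 0" --pt "0 0 0 0" --pt "0 0 0 0"

```text
t: 11.85
eef_pos: [646.5, 156.2, 186.5]
tcp_rot: [-179.9, 0.1, 64.2]
force: [-0.0, -0.9, -0.1]
gripper_width: 0.4
finger_force: 0.0
```

Run:
```python
from h import *
for n in("scene","top"):
    im=get_image(n); print(bar(im)[:2],posts(im,555.3 if n=="scene" else 553.8,-38.5),plate(im)[2:])
```

```text
(151, array([637.8, 123.8, 126.6])) (8, array([556.2, -37.8]), np.float64(-1.48)) (64.61, array([554.3, -37.8]))
(79, array([630.1, 125.8, 129.8])) (8, array([554.3, -39.1]), np.float64(-1.39)) (43.79, array([747.7, 117.7]))
```

>>> step_arm --pt "0 0 15 0" --pt "0 0 20 0" --pt "0 0 12 0" --pt "0 0 3 0" --pt "0 0 0 0" --pt "-4 0 0 0" --pt "-4 0 0 0" --pt "-4 0 0 0" --pt "-4 0 0 0" --pt "-4 0 0 0" --pt "-4 0 0 0" --pt "-4 0 0 0" --pt "-4 0 0 0" --pt "-4 0 0 0" --pt "-4 0 0 0" --pt "-4 0 0 0" --pt "-4 0 0 0" --pt "-4 0 0 0"

```text
t: 13.75
eef_pos: [624.3, 108.6, 137.5]
tcp_rot: [180.0, 0.0, 64.2]
force: [0.2, -0.3, 0.7]
gripper_width: 0.7
finger_force: 0.0
```

>>> step_arm --pt "-4 0 0 0" --pt "-4 0 0 0" --pt "-4 0 0 0" --pt "-3 0 0 0" --pt "0 0 0 0" --pt "0 0 0 0" --pt "0 0 0 0"

```text
t: 14.45
eef_pos: [618.0, 95.8, 137.5]
tcp_rot: [180.0, -0.0, 64.2]
force: [0.8, -0.1, 1.1]
gripper_width: 0.6
finger_force: 0.0
```

Run:
```python
from h import *
for n in("scene","top"):
    im=get_image(n); print(bar(im),posts(im,555.3 if n=="scene" else 553.8,-38.5),plate(im)[2:])
    if n=="scene": cv2.imwrite("pics/a4.png",cv2.resize(im["color"][110:300,230:470],None,fx=3,fy=3))
```

```text
(5, array([611.6,  44.2, 128.4]), array([606.3,  43. , 124.4]), array([615.1,  46.4, 130.9])) (8, array([556.4, -37.8]), np.float64(-1.48)) (64.77, array([554.7, -37.7]))
(81, array([598.2,  54.3, 132.5]), array([581.8,  44.3, 112.8]), array([613.2,  64.2, 137. ])) (8, array([554. , -39.2]), np.float64(-1.38)) (64.51, array([553.6, -39.4]))
```

View pics/a4.png

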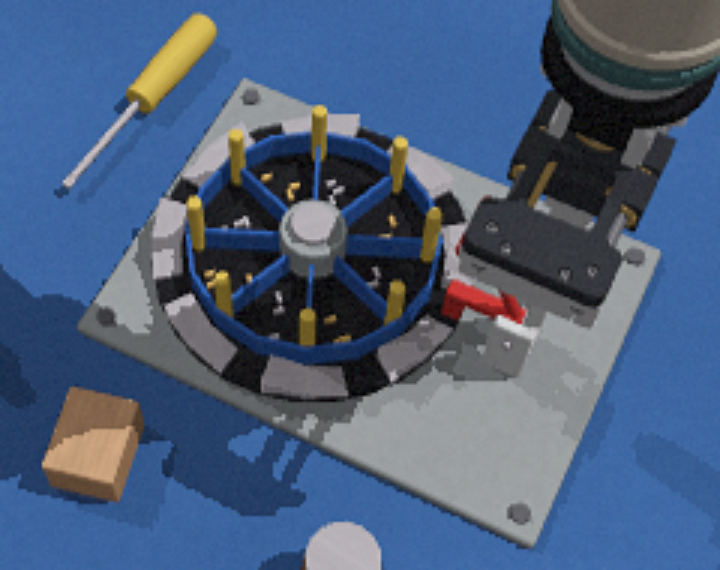

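The pawl has dropped: its nose is at crop (465,298) and the bar is back at its starting place. I'll retreat and check.

>>> step_arm --pt "10 0 0 0" --pt "20 0 0 0" --pt "20 0 0 0" --pt "0 0 -30 0" --pt "0 0 -40 0" --pt "20 0 -40 0" --pt "0 -40 0 0" --pt "0 -40 0 0" --pt "0 -40 0 0" --pt "0 0 0 0" --pt "0 0 0 0"

```text
t: 15.65
eef_pos: [540.3, 212.2, 248.0]
tcp_rot: [180.0, -0.1, 64.3]
force: [0.5, -0.5, 0.1]
gripper_width: 0.5
finger_force: 0.0
```

Run:
```python
from h import *
for n in("scene","top"):
    im=get_image(n); print(bar(im),posts(im,555,-38.5),plate(im)[2:])
    if n=="scene": cv2.imwrite("pics/a5.png",cv2.resize(im["color"][150:250,330:450],None,fx=5,fy=5,interpolation=cv2.INTER_CUBIC))
```

```text
(179, array([602.3,  55.8, 129.8]), array([581.3,  43.1, 112.6]), array([619.5,  67.7, 134.7])) (8, array([556.3, -38. ]), np.float64(-1.38)) (64.61, array([554.2, -37.7]))
(82, array([599.6,  54.1, 132.5]), array([583.9,  44. , 113.4]), array([613.4,  64. , 136.4])) (8, array([554.1, -38.8]), np.float64(-1.37)) (0.0, array([-45.,   0.]))
```

View pics/a5.png

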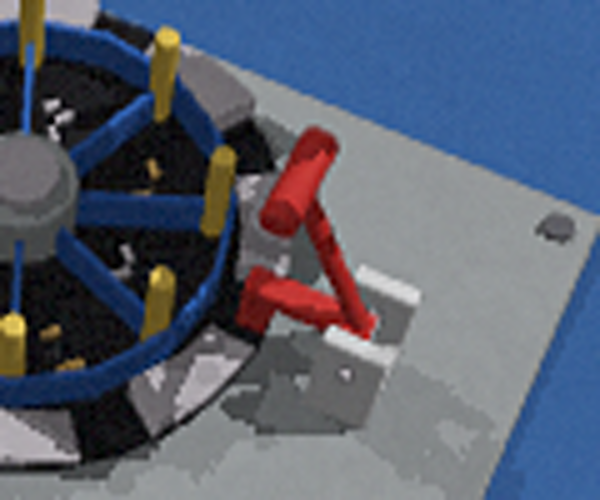

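The bar is back within 0.3 mm of its starting height and position, with the pawl nose (crop (258,298)) down in the dark notch. The wheel has turned about 46° back, and the stand hasn't moved.

```bash
python3 -c "
from rig import arm
print(arm.close_job())"
```

```text
the job is handed in; nothing more can be done
None
```

The job is handed in: I swung the pawl open, pushed the carousel back one notch (about 46° clockwise), and tipped the pawl fully down into the notch again; the stand did not move and nothing was gripped or lifted.

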